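Close the keepsake box and show it to the camera

ROBOT

A 6-joint arm with a two-finger parallel gripper is mounted at the origin on the work surface. World frame = base frame: x ahead of the robot, y to its left, z up, the work surface at z = 0. Lengths are in m, angles in rad, forces in N, time in s.
With the tool pointing down it reaches from about 0.35 to 0.975 m from the base axis. Payload 4.9 kg.
Tool frame: the origin (TCP) lies at the very end of the fingers, on their centre line; the grasp point (between the pads) lies 19 mm behind it (ctrl.grasp_offset is the distance from the TCP to the grasp point, in m); z points along the fingers, y is the line along which they close (so a half turn about z gives the same grasp; the last joint's range is limited). The gripper opens to 85 mm and grips with 20 to 120 N. Pads are 22 mm wide; open, the fingers measure 114 mm over their backs; the gripper's body (76 mm by 85 mm) begins 54 mm behind the grasp point. The pads swing forward as they close: fully open they stand 13 mm farther back than shut.
Start: joints at [1.159, 0.053, 1.613, -0, 1.476, -0.119], TCP at [0.18, 0.598, 0.231] pointing down, gripper open.
Joint ranges: [-3.01, 3.01], [-1.01, 2.22], [0.06, 2.58], [-1.02, 4.17], [0.09, 2.62], [-3.14, 3.14]. Speed limits (rad/s): [2.57, 2.57, 3.14, 3.14, 3.14, 3.14].

INTERFACE

Orientations are given as a rotation vector (axis times angle).
In Python, from station import ctrl, optics gives the robot as it stands.
- The arm moves only by the shell command python3 -m handwheel 'ROWS' [OPENING] [FORCE]. ROWS is JSON, a list of rows, each an object of numbers: "tx", "ty", "tz": the shift along the tool's x, y, z in mm; "roll": the turn about the tool's z in rad. A call has 1 to 12 rows; each row shifts and turns the commanded pose from where the row before left it, along the tool's axes as they then stand; what a row does not reach is not made up. A row lasts 1/12 s, in which the tool goes at most 41.7 mm and 7.16 degrees, less where a joint would pass 70% of its speed; a pose out of reach is approached as far as the arm can. A call with a gripper value outside its range is refused whole. OPENING is the finger opening in mm, from 0 to 85.4, set as the call begins (- or left out, the last holds). The fingers move at their own pace and stop on an object; FORCE is the grip in N (left out, the last holds). Time passes only in rows, so rows that do not move let the fingers close. It gives the time, the measured TCP pose, the force, the opening and the grip force at its end, in the units of the state.
- ctrl.get_obs(): the state, without advancing time (a new reading comes with each control period).
- optics.get_image(name): name is "scene" or "side" or "wrist"; returns (picture, depth): 400x640x3 uint8, red, green, blue; 400x640 float32, m along the optical axis (not along the pixel's ray), 0 where there is no reading.
- optics.camera_params(name): a dict with "mtx" (3x3 intrinsics, pixels), "extrinsics" (4x4, takes a point from camera to world coordinates); the wrist camera has in their place "tool_from_camera" (4x4, takes a point from camera to tool coordinates, whose origin is the TCP and whose axes are the flange's). Camera axes: x right, y down, z forward; pixel columns grow to the right and rows downward; lengths in m; the calibration is good to about 2 mm. A picture is of the moment at which its call begins: read the wrist's pose just before it. camera_params takes no time and is no camera call.
- ctrl.finish_job(): hands the job in; it is judged then, once.
The state is a dict: "t": time; "q": joint angles; "dq": joint speeds; "effort": joint torques, N m; "tool_pos": TCP position; "tool_rot": TCP orientation; "contact_force": force on the tool from outside, world axes, zero at the start; "wrist_torque": the same for the moment, N m; "opening": finger opening in m; "grip_force": force on a finger pad.
Only numpy, scipy, OpenCV 4.12 (cv2) and the standard library are available. Lean on these libraries where they do the work, as an engineer would, in place of code of your own. Each camera call takes 0.05 s, during which the arm holds its last target. There are 200 camera calls.

TASK

Put the rectangular wooden lid squarely and fully down on the small open wooden box where it stands and let go of it, then pick up the closed box and hold it upright in the air in front of the camera for its photo: middle of the box level with the lens and 15 cm straight out from the lens glass, with the side that carries the raised fish facing squarely to the lens. Finish while still holding the box there, still and clear of everything else; leave the camera and the other toys and things where they are.

Things in the scene. Friction and masses are not known exactly. Their poses are not given: they have to be found in the camera images.
- box: Open-topped empty wooden box, outside 46 (x) by 60 (y) by 50 mm high, walls and floor 5 mm, opening 36 by 50 mm, 130 to 250 g. Origin: centre of its underside. x points out of the 60 mm wide front with a raised wooden fish (3 mm thick, 35 mm long, mid-face); the back is plain. y along its length, z up. Gripped across y (60 mm, plain ends) the fish stays free and the fingers clear the lid's bar.
- box_mid (a point): Centre of the box, on its axis, 25 mm above its underside. Axes as the box.
- lid: Rectangular lid of the box, right way up, 48 to 78 g. Origin: centre of its underside. Plug 28 by 42, then 32 by 46 mm (7 mm high in all), plate 46 (x) by 60 (y) mm, 7 to 13 mm up, bar handle 30 (x) by 12 (y) mm, 13 to 29 mm up. z up; fits either way round, 2 mm play. Fully on, the plate lies on the box's rim: lid origin 43 mm, bar top 72 mm above the box's origin.
- lens (a point): Centre of the lens glass, at the front of the 44 mm round barrel of a black 80 by 56 mm camera on a 14 mm column (304 mm high) with a 110 mm round foot, fixed to the bench. Its height varies, 170 to 250 mm. Axes: -x is the way the camera looks (level), z up. The camera slides on its column only if pushed hard.
- view (a point): Point in the air 150 mm straight in front of the lens (along the lens's -x), where the middle of the box (box_mid) must be held. Axes as the lens: the box held rightly has its x along this x.
- round_lid: Round wooden lid of another tin, 64 mm across, 30 mm high with a knob; a bystander. Origin: centre of the underside.
- crab: Red plastic toy crab about 75 mm wide, 37 mm high; a bystander. Origin: centre of the underside.
- bowl: Steel bowl 140 mm across, 50 mm high; a bystander. Origin: centre of the underside.
- vase: Small ceramic vase 62 mm across, 130 mm high; a bystander. Origin: centre of the underside.
- crayons: Closed flip-top plastic crayon box 112 by 74 by 36 mm; a bystander. Origin: centre of the underside.
- rod: Wooden toy fishing rod 330 mm long along its x, 14 mm thick, with a magnet tip; a bystander. Origin: on the underside near its middle.
- toy_fish: Small flat wooden fish about 53 mm long, 14 mm high, lying on the crayon box; a bystander. Origin: underside of its round body.
Not all that is in view belongs to the job. What is shaped like the box but turquoise is not meant.

How it is judged:
By the outcome, as a careful person would: the job done as asked, in the order asked, and still so for the second after the job is handed in, while the arm keeps its last pose, push and grip.
It also fails if it takes over 48 s, if anything falls off the work surface, if the arm or the gripper's body presses on something with over 40 N, if the wrist force passes 120 N, or if a joint passes its speed limit or range.

## Working session

There is one attempt and no reset: what is moved stays moved. The work goes in short steps, Python scripts to look and compute and a shell command to move; the robot and the scene stay as the last step left them, time stands still between calls to the robot, and variables do not carry over. Pictures are saved under pics/ and viewed, at most 10 in all, crops included, and the job is handed in when it is done.

```bash
mkdir -p pics
cat > h.py <<'E'
import numpy as np, cv2
from station import ctrl, optics
from scipy.spatial.transform import Rotation as R
def cam(n):
    p=optics.camera_params(n); o=ctrl.get_obs()
    if n=="wrist":
        T=np.eye(4);T[:3,:3]=R.from_rotvec(o["tool_rot"]).as_matrix();T[:3,3]=o["tool_pos"]
        E=T@np.array(p["tool_from_camera"])
    else: E=np.array(p["extrinsics"])
    return np.array(p["mtx"]),E
def shot(n):
    K,E=cam(n); im,d=optics.get_image(n)
    np.savez(f"{n}.npz",im=im,d=d,K=K,E=E); cv2.imwrite(f"pics/{n}_raw.png",im[:,:,::-1]); return im,d,K,E
def cloud(n):
    f=np.load(n+".npz");d=f["d"];K=f["K"];E=f["E"]
    v,u=np.mgrid[:400,:640]
    P=np.stack([(u-K[0,2])/K[0,0]*d,(v-K[1,2])/K[1,1]*d,d],-1)@E[:3,:3].T+E[:3,3]
    P[d==0]=np.nan
    return f["im"],P
E
python3 - <<'E'
from h import *
for n in("scene","side"):
    im,d,K,E=shot(n); print(n,E.round(3).tolist(),K[0,0])
a=[cv2.imread(f"pics/{n}_raw.png") for n in("scene","side")]
cv2.imwrite("pics/a1.png",a[0]);cv2.imwrite("pics/a2.png",a[1])
E
```

```text
scene [[-0.242, 0.685, -0.687, 1.481], [0.97, 0.173, -0.169, 0.165], [0.003, -0.708, -0.707, 1.029], [0.0, 0.0, 0.0, 1.0]] 433.7041254916583
side [[0.806, -0.307, 0.505, 0.134], [-0.591, -0.436, 0.678, -0.652], [0.012, -0.846, -0.533, 0.591], [0.0, 0.0, 0.0, 1.0]] 378.94056787477973
```

View pics/a1.png

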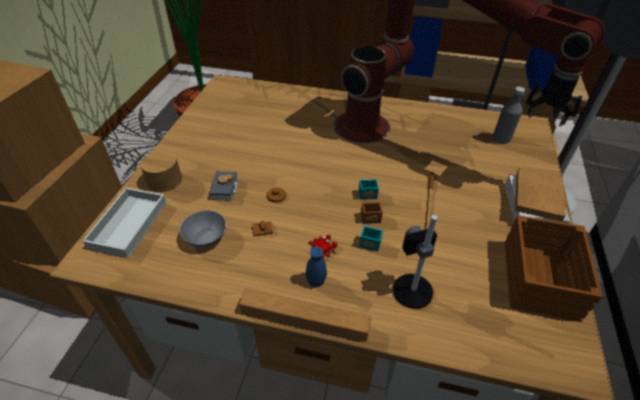

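View pics/a2.png

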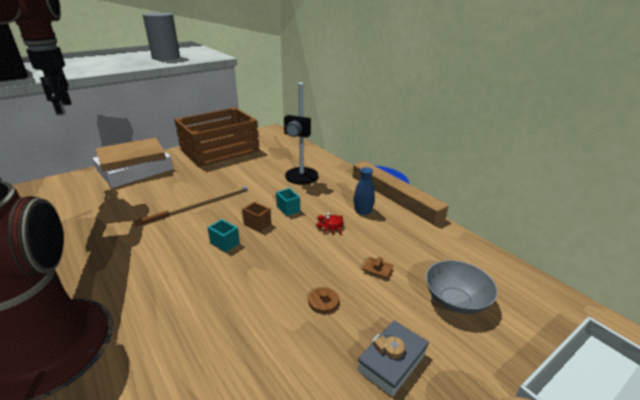

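Scene view: the wooden box is at (372,213), with turquoise boxes at (369,190) and (371,238) that aren't meant. The rectangular lid is at (262,228), the round lid at (276,195), and the camera at (418,240). I'll confirm in an enlarged crop and measure.

Run:
```python
from h import *
s,P=cloud("scene"); t,Q=cloud("side")
def c(i,x,y,w,h): return cv2.resize(i[y:y+h,x:x+w,::-1],(400,300),interpolation=cv2.INTER_CUBIC)
m=np.vstack([np.hstack([c(s,340,170,72,54+30)[:],c(s,236,180,72,54)]),np.hstack([c(t,205,180,108,81),c(t,275,75,64,48)])])
cv2.imwrite("pics/a3.png",m)
for n,PP in(("scene",P),("side",Q)):
    print(n)
    for name,(x,y) in dict(box=(372,213),lid=(262,228),cam=(418,240)).items() if n=="scene" else dict(box=(257,216),lid=(378,267),cam=(295,127)).items():
        w=PP[y-22:y+22,x-25:x+25].reshape(-1,3); w=w[w[:,2]>(.01 if name!="cam" else .1)]
        print(name,np.nanmedian(w,0).round(3),np.nanpercentile(w,[2,98],axis=0).round(3).tolist(),PP[y,x].round(3))
```

```text
scene
box [0.517 0.111 0.036] [[0.411, 0.066, 0.011], [0.605, 0.151, 0.055]] [0.524 0.118 0.046]
lid [ 0.641 -0.206  0.015] [[0.611, -0.24, 0.011], [0.665, -0.179, 0.032]] [ 0.651 -0.203  0.026]
cam [0.754 0.257 0.206] [[0.703, 0.217, 0.156], [0.77, 0.289, 0.295]] [0.747 0.25  0.21 ]
side
box [0.499 0.103 0.036] [[0.413, 0.06, 0.012], [0.59, 0.149, 0.05]] [0.489 0.079 0.05 ]
lid [ 0.633 -0.213  0.013] [[0.608, -0.242, 0.01], [0.663, -0.179, 0.029]] [ 0.629 -0.219  0.022]
cam [0.725 0.236 0.194] [[0.69, 0.215, 0.114], [0.757, 0.278, 0.235]] [0.703 0.223 0.196]
```

View pics/a3.png

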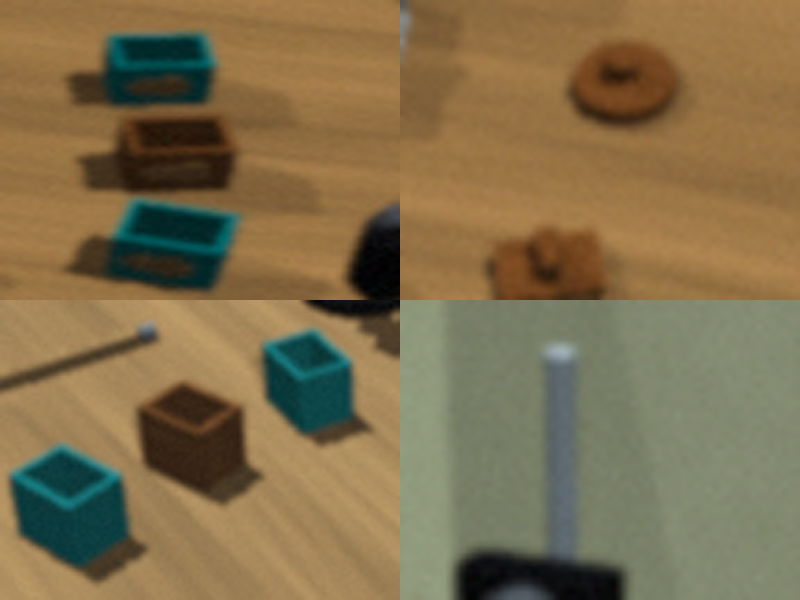

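Top-left crop confirms it: the brown box, in the middle of the crop, carries its fish on the side facing the scene camera (about world +x). The rectangular lid with the bar is the one at scene (262,228). Next I'll measure orientations and the lens from the clouds.

Run:
```python
from h import *
o=ctrl.get_obs(); print(R.from_rotvec(o["tool_rot"]).as_matrix().round(3).tolist(),o["t"],o["contact_force"])
print(np.array(optics.camera_params("wrist")["tool_from_camera"]).round(3).tolist())
for n in("scene","side"):
    im,P=cloud(n); hsv=cv2.cvtColor(im,cv2.COLOR_RGB2HSV)
    p=P.reshape(-1,3)
    def near(c,r,lo,hi): return (np.hypot(p[:,0]-c[0],p[:,1]-c[1])<r)&(p[:,2]>lo)&(p[:,2]<hi)
    r=near((.5,.1),.055,.046,.056); r&=(hsv[...,0].ravel()<25)
    print(n,"rim",r.sum(),cv2.minAreaRect((p[r,:2]*1000).astype(np.float32)))
    r=near((.637,-.21),.05,.008,.02); print("plate",r.sum(),cv2.minAreaRect((p[r,:2]*1000).astype(np.float32)))
    r=near((.637,-.21),.05,.025,.035); print("bar",r.sum(),cv2.minAreaRect((p[r,:2]*1000).astype(np.float32)))
    r=near((.74,.25),.08,.1,.26); q=p[r]; print("cam",len(q))
    r=near((.77,.26),.06,.27,.31); print("col",r.sum(),p[r].mean(0).round(4),p[r].max(0).round(3))
    r=near((.8,.27),.09,.002,.016);print("foot",r.sum(),cv2.minEnclosingCircle((p[r,:2]*1000).astype(np.float32)))
    if n=="side":
        for a in range(112,142,3): print([ (None if np.isnan(P[a,b,0]) or P[a,b,0]>.9 else tuple((P[a,b]*1000).astype(int))) for b in range(280,316,4)], im[a,280:316:4].sum(-1).tolist())
```

```text
[[-0.957, 0.289, -0.001], [0.289, 0.957, -0.002], [0.0, -0.002, -1.0]] 0.1 [ 0.18760647 -0.57285527 -0.35055415]
[[-0.001, -0.951, -0.31, 0.079], [1.0, -0.001, 0.0, -0.0], [-0.0, -0.31, 0.951, -0.143], [0.0, 0.0, 0.0, 1.0]]
scene rim 119 ((503.00396728515625, 111.50888061523438), (50.46685028076172, 60.64249801635742), 19.069961547851562)
plate 197 ((637.7697143554688, -209.553466796875), (51.35628890991211, 59.61178970336914), 28.303300857543945)
bar 32 ((637.0794067382812, -209.4710235595703), (35.745601654052734, 11.644890785217285), 25.83302116394043)
cam 928
col 86 [0.7561 0.2684 0.2925] [0.762 0.276 0.307]
foot 1676 ((799.9857177734375, 270.01092529296875), 89.94775390625)
side rim 130 ((501.8030090332031, 111.82682037353516), (48.6355094909668, 64.4443130493164), 18.994352340698242)
plate 344 ((636.410400390625, -209.32350158691406), (49.81783676147461, 60.02033996582031), 26.144609451293945)
bar 50 ((636.846435546875, -209.6776123046875), (31.01245880126953, 10.995223999023438), 25.899263381958008)
cam 693
col 65 [0.7508 0.2656 0.2876] [0.761 0.273 0.305]
foot 369 ((787.20477
[... 2664 characters left out ...]
169)), None] [406, 250, 181, 239, 199, 62, 19, 23, 345]
[(np.int64(878), np.int64(606), np.int64(0)), (np.int64(895), np.int64(602), np.int64(-2)), None, (np.int64(698), np.int64(233), np.int64(165)), (np.int64(706), np.int64(224), np.int64(167)), (np.int64(725), np.int64(231), np.int64(160)), (np.int64(732), np.int64(220), np.int64(162)), (np.int64(743), np.int64(214), np.int64(162)), None] [420, 416, 373, 241, 246, 125, 94, 161, 354]
[(np.int64(863), np.int64(581), np.int64(0)), (np.int64(878), np.int64(575), np.int64(-2)), (np.int64(893), np.int64(568), np.int64(-2)), None, None, (np.int64(748), np.int64(264), np.int64(134)), None, None, None] [418, 418, 411, 393, 395, 244, 344, 355, 359]
```

Lid bar at (637,-210) mm, yaw 26°; box at (502,112), yaw 19°; lens about (697,231,185), yaw about 35°. I'll hover high so the wrist camera sees the box and the camera together.

```bash
python3 -m handwheel '[{"tx":-30,"ty":-20,"tz":-12},{"tx":-30,"ty":-20,"tz":-12},{"tx":-30,"ty":-20,"tz":-12},{"tx":-30,"ty":-20,"tz":-12},{"tx":-30,"ty":-20,"tz":-12},{"tx":-30,"ty":-20,"tz":-12},{"tx":-30,"ty":-20,"tz":-12},{"tx":-30,"ty":-20,"tz":-12},{"tx":-30,"ty":-20,"tz":-12},{"tx":-30,"ty":-20,"tz":-12},{"tx":-30,"ty":-20,"tz":-12},{"tx":-30,"ty":-20,"tz":-12}]' 85 40
python3 -m handwheel '[{"tx":-30,"ty":-22},{"tx":-30,"ty":-22},{"tx":-30,"ty":-22},{"tx":-30,"ty":-22},{"roll":-0.12},{"roll":-0.12},{"roll":-0.12},{"roll":-0.12},{"roll":-0.145},{},{}]'
python3 - <<'E'
from h import *
im,d,K,E=shot("wrist"); print(K[0,0]); o=ctrl.get_obs(); print(o["tool_pos"],R.from_rotvec(o["tool_rot"]).as_matrix().round(3).tolist())
cv2.imwrite("pics/w1.png",im[:,:,::-1])
E
```

```text
336.2835297832699
[0.18023255 0.59793303 0.2303434 ] [[-0.957, 0.289, -0.001], [0.289, 0.957, -0.001], [0.0, -0.002, -1.0]]$[0]: bad value
$[0]: bad value
```

View pics/w1.png

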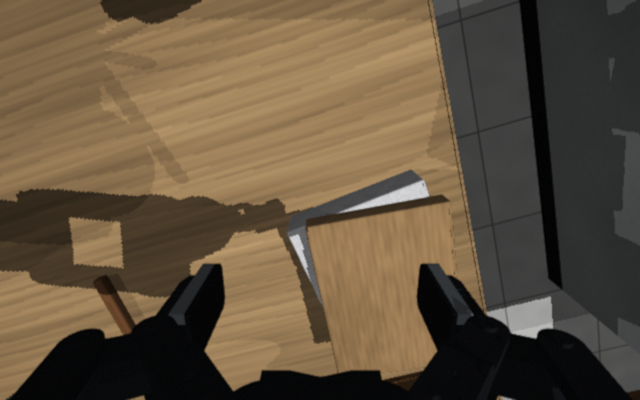

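The rows were refused, so the arm hasn't moved. Each row probably needs all four keys.

```bash
python3 -m handwheel '[{"tx":-30,"ty":-20,"tz":-12,"roll":0},{"tx":-30,"ty":-20,"tz":-12,"roll":0},{"tx":-30,"ty":-20,"tz":-12,"roll":0},{"tx":-30,"ty":-20,"tz":-12,"roll":0},{"tx":-30,"ty":-20,"tz":-12,"roll":0},{"tx":-30,"ty":-20,"tz":-12,"roll":0},{"tx":-30,"ty":-20,"tz":-12,"roll":0},{"tx":-30,"ty":-20,"tz":-12,"roll":0},{"tx":-30,"ty":-20,"tz":-12,"roll":0},{"tx":-30,"ty":-20,"tz":-12,"roll":0},{"tx":-30,"ty":-20,"tz":-12,"roll":0},{"tx":-30,"ty":-20,"tz":-12,"roll":0}]' 85 40
```

```text
t: 1.15
tool_pos: [0.4564, 0.2631, 0.3757]
tool_rot: [-0.458, -3.108, -0.0]
contact_force: [0.2, -0.1, 0.2]
opening: 0.0852
grip_force: 0.0
```

```bash
python3 -m handwheel '[{"tx":-30,"ty":-22,"tz":0,"roll":0},{"tx":-30,"ty":-22,"tz":0,"roll":0},{"tx":-30,"ty":-22,"tz":0,"roll":0},{"tx":-20,"ty":-22,"tz":0,"roll":0},{"tx":0,"ty":0,"tz":0,"roll":-0.12},{"tx":0,"ty":0,"tz":0,"roll":-0.12},{"tx":0,"ty":0,"tz":0,"roll":-0.12},{"tx":0,"ty":0,"tz":0,"roll":-0.12},{"tx":0,"ty":0,"tz":0,"roll":-0.12},{"tx":0,"ty":0,"tz":0,"roll":-0.025},{"tx":0,"ty":0,"tz":0,"roll":0},{"tx":0,"ty":0,"tz":0,"roll":0}]'
python3 - <<'E'
from h import *
im,d,K,E=shot("wrist"); o=ctrl.get_obs(); print(o["tool_pos"],R.from_rotvec(o["tool_rot"]).as_matrix().round(3).tolist())
cv2.imwrite("pics/w2.png",im[:,:,::-1])
im,P=cloud("wrist"); hsv=cv2.cvtColor(im,cv2.COLOR_RGB2HSV); p=P.reshape(-1,3)
r=(np.hypot(p[:,0]-.502,p[:,1]-.112)<.055)&(p[:,2]>.044)&(p[:,2]<.058)&(hsv[...,0].ravel()<30)
print(r.sum(),cv2.minAreaRect((p[r,:2]*1000).astype(np.float32)),np.median(p[r,2]))
E
```

```text
t: 2.15
tool_pos: [0.5356, 0.1487, 0.375]
tool_rot: [0.516, -3.099, 0.0]
contact_force: [0.9, 0.4, -0.7]
opening: 0.0849
grip_force: 0.0
[0.5356266  0.14871222 0.37512729] [[-0.946, -0.324, -0.0], [-0.324, 0.946, -0.0], [0.0, 0.0, -1.0]]
583 ((503.4271545410156, 114.22774505615234), (46.060760498046875, 60.134063720703125), 17.079206466674805) 0.0503117897419853
```

View pics/w2.png

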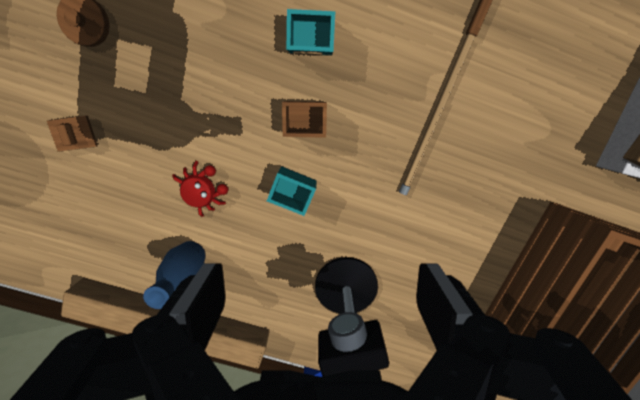

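The wrist view shows the wooden box at (303,118), the lid at (72,133), the crab at (200,190), the vase at (175,270), and the camera at (350,340) over its foot at (346,285). Next, the camera from the wrist depth, plus a refined yaw for box and lid.

Run:
```python
from h import *
im,P=cloud("wrist"); hsv=cv2.cvtColor(im,cv2.COLOR_RGB2HSV); p=P.reshape(-1,3)
r=(np.hypot(p[:,0]-.637,p[:,1]+.21)<.055)&(p[:,2]>.009)&(p[:,2]<.02)
print("plate",r.sum(),cv2.minAreaRect((p[r,:2]*1000).astype(np.float32)))
r=(np.hypot(p[:,0]-.637,p[:,1]+.21)<.055)&(p[:,2]>.025)&(p[:,2]<.035)
print("bar",r.sum(),cv2.minAreaRect((p[r,:2]*1000).astype(np.float32)),np.median(p[r,2]))
v,u=np.mgrid[:400,:640];v=v.ravel();u=u.ravel()
r=(u>310)&(u<395)&(v>255)&(v<375)&(p[:,2]>.002)&(p[:,2]<.014);print("foot",cv2.minEnclosingCircle((p[r,:2]*1000).astype(np.float32)))
for row in range(290,372,5): print(row,[tuple(int(round(c*1000)) for c in P[row,b]) if np.isfinite(P[row,b,0]) else None for b in range(318,390,9)])
```

```text
plate 1052 ((637.4725952148438, -206.98194885253906), (46.13615036010742, 61.812557220458984), 26.19426155090332)
bar 206 ((637.5343017578125, -207.142333984375), (29.93760108947754, 13.227980613708496), 26.109813690185547) 0.02897404628913322
foot ((811.8126220703125, 314.4434814453125), 146.69761657714844)
290 [(774, 226, 11), (768, 240, 12), (760, 254, 16), (749, 265, 27), (751, 283, 15), (746, 298, 15), (743, 314, 12), (744, 334, 0)]
295 [(782, 228, 13), (777, 243, 13), (771, 258, 14), (749, 264, 42), (760, 287, 16), (756, 302, 14), (752, 318, 12), (753, 337, 1)]
300 [(799, 234, 2), (787, 247, 12), (781, 262, 13), (751, 264, 53), (769, 290, 16), (765, 305, 15), (761, 321, 13), (762, 341, 2)]
305 [(809, 237, 2), (798, 251, 10), (790, 265, 14), (751, 263, 66), (781, 295, 13), (777, 310, 11), (778, 330, 1), (772, 345, 1)]
310 [(821, 241, -1), (814, 256, 1), (803, 269, 10), (754, 264, 76), (792, 299, 10), (793, 318, 1), (787, 333, 2), (783, 349, 0)]
315 [(830, 245, 0), (825, 260, 0), (819, 276, 0), (698, 236, 171), (692, 245, 173), (802, 322, 2), (798, 337, 1), (793, 353, 1)]
320 [(8
[... 829 characters left out ...]
 [(741, 216, 190), (731, 224, 198), (726, 233, 200), (718, 241, 206), (714, 250, 206), (709, 259, 209), (705, 268, 210), (700, 277, 211)]
355 [(741, 216, 199), (732, 224, 205), (728, 233, 206), (721, 241, 210), (718, 251, 210), (713, 260, 212), (709, 269, 213), (705, 278, 213)]
360 [(740, 216, 207), (733, 224, 211), (729, 233, 213), (725, 243, 213), (722, 252, 213), (718, 262, 213), (715, 272, 213), (713, 282, 212)]
365 [(939, 282, -1), (738, 226, 214), (735, 235, 213), (732, 245, 213), (727, 254, 215), (726, 265, 212), (723, 275, 212), (719, 284, 212)]
370 [(1242, 382, -310), (745, 228, 213), (741, 238, 214), (739, 248, 213), (736, 257, 213), (732, 267, 213), (729, 277, 212), (910, 401, 0)]
```

```bash
cat > lens.py <<'E'
from h import *
def fit(q,n):
    for _ in range(8):
        c=q.mean(0); w=np.linalg.svd(q[:,:2]-c[:2])[2][1]; w=w*np.sign(w[0]); e=(q[:,:2]-c[:2])@w
        k=abs(e)<max(2*e.std(),.0012)
        if k.all(): break
        q=q[k]
    print(n,len(q),"yaw",np.degrees(np.arctan2(w[1],w[0])).round(2),"c",(c*1000).round(1),"along lens-x of col-frame",(c[:2]@w*1000).round(1),"rms",(e.std()*1000).round(2)); return c,w
for n in("wrist","side","scene"):
    im,P=cloud(n); p=P.reshape(-1,3)
    p=p[(np.hypot(p[:,0]-.72,p[:,1]-.245)<.075)&(p[:,2]>.14)&(p[:,2]<.23)]
    y=np.radians(32); a=np.array([np.cos(y),np.sin(y)]); s=p[:,:2]@a
    b=p[:,:2]@np.array([-a[1],a[0]])-np.array([.698,.234])@np.array([-a[1],a[0]])
    h,e=np.histogram(s,bins=np.arange(.68,.82,.003)); print(n,[(round(float(x),3),int(c)) for x,c in zip(e,h) if c>15])
    s0=.698*a[0]+.234*a[1]
    fr=(abs(s-s0)<.006)&(abs(b)<.018)&(abs(p[:,2]-.185)<.018)
    if fr.sum()>20: fit(p[fr],"glass")
    fb=(abs(b)>.0245)&(abs(s-s0-.027)<.008)&(p[:,2]<.209)
    if fb.sum()>20: fit(p[fb],"body")
    top=(p[:,2]>.2105)&(p[:,2]<.217)
    if top.sum()>20: print("top",np.median(p[top,2]),cv2.minAreaRect((p[top,:2]*1000).astype(np.float32)))
    k=(s-s0<.004)&(abs(b)<.025); q=p[k]; print("barrel zmax,min,b range",np.percentile(q[:,2],[1,99]),np.percentile(b[k],[1,99]))
E
python3 lens.py
```

```text
wrist [(0.713, 42), (0.716, 676), (0.719, 79), (0.722, 79), (0.725, 77), (0.728, 83), (0.731, 77), (0.734, 74), (0.737, 889), (0.74, 458), (0.743, 195), (0.746, 139), (0.749, 159), (0.752, 138), (0.755, 142), (0.758, 127), (0.761, 55), (0.764, 22)]
glass 546 yaw 33.09 c [698.7 234.6 186.5] along lens-x of col-frame 713.5 rms 0.53
body 587 yaw 32.79 c [715.8 249.7 186. ] along lens-x of col-frame 737.0 rms 0.53
top 0.21281400483302915 ((727.8292236328125, 254.0771942138672), (28.600440979003906, 78.0511245727539), 29.996389389038086)
barrel zmax,min,b range [0.16563831 0.20672585] [-0.01940993  0.02098473]
side [(0.713, 68), (0.716, 75), (0.734, 46), (0.737, 134), (0.74, 62), (0.743, 26), (0.746, 24), (0.755, 23), (0.758, 18), (0.776, 16)]
glass 120 yaw 33.15 c [698.4 233.6 185.5] along lens-x of col-frame 712.5 rms 1.49
body 126 yaw 33.51 c [721.3 239.9 185.9] along lens-x of col-frame 733.8 rms 1.76
top 0.21185091669392325 ((733.6439819335938, 256.8523254394531), (44.20122528076172, 72.62551879882812), 37.670616149902344)
barrel zmax,min,b range [0.16457524 0.20476672] [-0.02105446  0.0178182 ]
scene [(0.719, 16), (0.722, 16), (0.74, 27), (0.743, 28), (0.746, 32), (0.749, 30), (0.752, 32), (0.755, 33), (0.758, 34), (0.761, 44), (0.764, 113), (0.767, 93), (0.776, 16), (0.779, 23), (0.782, 32), (0.785, 54), (0.788, 20), (0.791, 45), (0.794, 54)]
body 28 yaw -59.14 c [744.6 216.7 184.7] along lens-x of col-frame 196.0 rms 0.76
top 0.21374665571083173 ((733.3759765625, 251.00967407226562), (60.15311813354492, 71.2961196899414), 64.4135513305664)
barrel zmax,min,b range [0.18727376 0.20839982] [-0.0219709   0.01086541]
```

Lens ≈ (698, 234.5, 185) mm, yaw 33°, so the view point is ≈ (572, 153, 185). Now to the lid.

```bash
python3 -m handwheel '[{"tx":2,"ty":-37,"tz":0,"roll":0},{"tx":2,"ty":-37,"tz":0,"roll":0},{"tx":2,"ty":-37,"tz":0,"roll":0},{"tx":2,"ty":-37,"tz":0,"roll":0},{"tx":2,"ty":-37,"tz":0,"roll":0},{"tx":2,"ty":-37,"tz":0,"roll":0},{"tx":2,"ty":-37,"tz":0,"roll":0},{"tx":2,"ty":-37,"tz":0,"roll":0},{"tx":2,"ty":-37,"tz":0,"roll":0},{"tx":1,"ty":-37,"tz":0,"roll":0},{"tx":0,"ty":0,"tz":20,"roll":-0.063},{"tx":0,"ty":0,"tz":30,"roll":-0.063}]' 
python3 -m handwheel '[{"tx":0,"ty":0,"tz":40,"roll":0},{"tx":0,"ty":0,"tz":40,"roll":0},{"tx":0,"ty":0,"tz":40,"roll":0},{"tx":0,"ty":0,"tz":40,"roll":0},{"tx":0,"ty":0,"tz":25,"roll":0},{"tx":0,"ty":0,"tz":0,"roll":0},{"tx":0,"ty":0,"tz":0,"roll":0},{"tx":0,"ty":0,"tz":0,"roll":0}]' 45
cat > lid.py <<'E'
from h import *
im,d,K,E=shot("wrist"); o=ctrl.get_obs(); M=R.from_rotvec(o["tool_rot"]).as_matrix(); t=np.array(o["tool_pos"])
print(t.round(4),"yaw",np.degrees(np.arctan2(M[1,0],M[0,0])).round(2))
im,P=cloud("wrist"); p=P.reshape(-1,3)
for n,lo,hi in(("plate",.009,.02),("bar",.024,.035)):
    r=(np.hypot(p[:,0]-.637,p[:,1]+.208)<.05)&(p[:,2]>lo)&(p[:,2]<hi); m=cv2.minAreaRect((p[r,:2]*1000).astype(np.float32))
    c=np.array([*m[0],0])/1000; print(n,r.sum(),m,np.median(p[r,2]).round(4),"tool dx,dy mm",((c-t)@M*1000)[:2].round(1))
E
python3 lid.py
```

```text
t: 3.2
tool_pos: [0.64, -0.2104, 0.3284]
tool_rot: [-0.71, 3.055, -0.007]
contact_force: [-0.0, 0.1, -0.6]
opening: 0.0848
grip_force: 0.0
t: 3.87
tool_pos: [0.6398, -0.2078, 0.1429]
tool_rot: [-0.712, 3.057, -0.003]
contact_force: [0.6, -0.0, 0.7]
opening: 0.0451
grip_force: 0.0
[ 0.6403 -0.2081  0.144 ] yaw -153.77
plate 3199 ((637.6287231445312, -207.76321411132812), (46.131290435791016, 60.149436950683594), 26.17852783203125) 0.0135 tool dx,dy mm [2.8 2.1]
bar 549 ((637.2572021484375, -207.8541717529297), (29.58032989501953, 11.94268798828125), 26.004859924316406) 0.0293 tool dx,dy mm [3.2 2.2]
```

```bash
python3 -m handwheel '[{"tx":2.8,"ty":1.5,"tz":30,"roll":0},{"tx":0,"ty":0,"tz":30,"roll":0},{"tx":0,"ty":0,"tz":30,"roll":0},{"tx":0,"ty":0,"tz":20,"roll":0},{"tx":0,"ty":0,"tz":0,"roll":0},{"tx":0,"ty":0,"tz":0,"roll":0},{"tx":0,"ty":0,"tz":0,"roll":0},{"tx":0,"ty":0,"tz":0,"roll":0}]' 40
python3 -c "
from h import *
o=ctrl.get_obs();print(o['tool_pos'],np.degrees(o['dq']).round(2))"
```

```text
t: 4.58
tool_pos: [0.6377, -0.2083, 0.0343]
tool_rot: [-0.712, 3.055, -0.006]
contact_force: [0.4, -1.0, 0.0]
opening: 0.0397
grip_force: 0.0
[ 0.63774892 -0.20827629  0.03425581] [ 0.05  0.03  0.51  0.03 -0.16  0.04]
```

```bash
python3 -m handwheel '[{"tx":0,"ty":0,"tz":9,"roll":0},{"tx":0,"ty":0,"tz":8,"roll":0},{"tx":0,"ty":0,"tz":0,"roll":0},{"tx":0,"ty":0,"tz":0,"roll":0}]'
python3 -m handwheel '[{"tx":0,"ty":0,"tz":0,"roll":0},{"tx":0,"ty":0,"tz":0,"roll":0},{"tx":0,"ty":0,"tz":0,"roll":0},{"tx":0,"ty":0,"tz":0,"roll":0},{"tx":0,"ty":0,"tz":0,"roll":0},{"tx":0,"ty":0,"tz":0,"roll":0},{"tx":0,"ty":0,"tz":0,"roll":0}]' 5 35
```

```text
t: 4.92
tool_pos: [0.6346, -0.2069, 0.0123]
tool_rot: [0.713, -3.058, -0.002]
contact_force: [-0.4, 0.4, 0.5]
opening: 0.04
grip_force: 0.0
t: 5.5
tool_pos: [0.6354, -0.2072, 0.0135]
tool_rot: [-0.713, 3.059, -0.0]
contact_force: [0.8, 0.1, 1.5]
opening: 0.0114
grip_force: 36.7
```

```bash
python3 -m handwheel '[{"tx":0,"ty":0,"tz":-15,"roll":0},{"tx":0,"ty":0,"tz":-35,"roll":0},{"tx":0,"ty":0,"tz":-40,"roll":0},{"tx":0,"ty":0,"tz":-40,"roll":0},{"tx":0,"ty":0,"tz":-40,"roll":0},{"tx":0,"ty":0,"tz":-20,"roll":0},{"tx":-9,"ty":24,"tz":0,"roll":0},{"tx":-9,"ty":34,"tz":0,"roll":0},{"tx":-9,"ty":34,"tz":0,"roll":0},{"tx":-9,"ty":34,"tz":0,"roll":0},{"tx":-9,"ty":34,"tz":0,"roll":0},{"tx":-9,"ty":34,"tz":0,"roll":0}]'
python3 -m handwheel '[{"tx":-9,"ty":34,"tz":0,"roll":0},{"tx":-9,"ty":34,"tz":0,"roll":0},{"tx":-9,"ty":34,"tz":0,"roll":0},{"tx":-9,"ty":28,"tz":0,"roll":0},{"tx":0,"ty":12,"tz":0,"roll":0.07},{"tx":0,"ty":0,"tz":0,"roll":0.07},{"tx":0,"ty":0,"tz":0,"roll":0},{"tx":0,"ty":0,"tz":0,"roll":0},{"tx":0,"ty":0,"tz":0,"roll":0},{"tx":0,"ty":0,"tz":0,"roll":0}]'
cat > box.py <<'E'
from h import *
im,d,K,E=shot("wrist"); o=ctrl.get_obs(); M=R.from_rotvec(o["tool_rot"]).as_matrix(); t=np.array(o["tool_pos"])
print(t.round(4),"yaw",np.degrees(np.arctan2(M[1,0],M[0,0])).round(2),"z",M[:,2].round(4))
im,P=cloud("wrist"); hsv=cv2.cvtColor(im,cv2.COLOR_RGB2HSV);p=P.reshape(-1,3)
r=(np.hypot(p[:,0]-.503,p[:,1]-.113)<.055)&(p[:,2]>.045)&(p[:,2]<.057)&(hsv[...,0].ravel()<30)
m=cv2.minAreaRect((p[r,:2]*1000).astype(np.float32)); c=np.array([*m[0],0])/1000; print("rim",r.sum(),m,np.median(p[r,2]).round(4))
L=M.T@np.array([c[0]-t[0],c[1]-t[1],0]); print("box-TCP tool mm",(L*1000).round(1))
T=(P-t)@M   # tool coords
q=T.reshape(-1,3)
g=(abs(q[:,0])<.04)&(abs(q[:,1])<.045)&(q[:,2]>-.004)&(q[:,2]<.009)&(hsv[...,0].ravel()<30)&(hsv[...,1].ravel()>60)
print("lid plate",g.sum(),cv2.minAreaRect((q[g,:2]*1000).astype(np.float32)),np.percentile(q[g]*1000,[1,50,99],axis=0).round(1).tolist())
cv2.imwrite("pics/b.png",im[:,:,::-1])
E
python3 box.py
```

```text
t: 6.5
tool_pos: [0.597, -0.0078, 0.2043]
tool_rot: [-0.713, 3.059, -0.0]
contact_force: [0.1, 0.5, -0.5]
opening: 0.0116
grip_force: 36.5
t: 7.33
tool_pos: [0.5675, 0.1334, 0.2036]
tool_rot: [-0.498, 3.102, -0.0]
contact_force: [0.1, 0.3, -1.3]
opening: 0.0109
grip_force: 36.5
[0.5675 0.1334 0.2034] yaw -161.78 z [ 0. -0. -1.]
rim 1496 ((503.2996826171875, 114.04037475585938), (45.95985412597656, 60.060176849365234), 18.059507369995117) 0.0504
box-TCP tool mm [67.   1.7  0. ]
lid plate 5362 ((0.028223037719726562, -0.25835609436035156), (43.40165328979492, 60.50883865356445), 0.025971803814172745) [[-16.6, -29.7, -1.5], [12.5, 0.1, 0.1], [21.3, 29.3, 4.1]]
```

View pics/b.png

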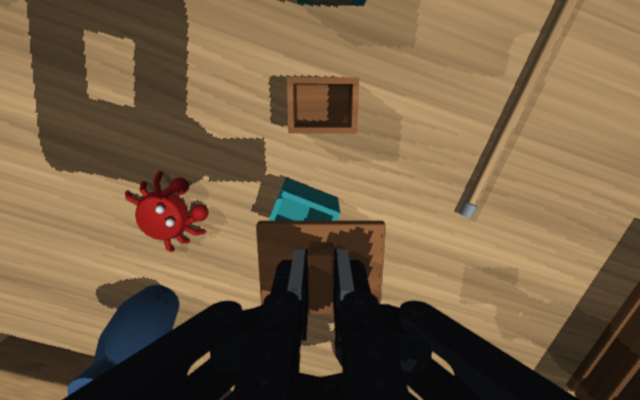

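Wrist view: the lid is held square at (320,250) and the box is at (323,104), open and clear. Now to go over the box.

```bash
python3 -m handwheel '[{"tx":24,"ty":1,"tz":0,"roll":0},{"tx":24,"ty":1,"tz":0,"roll":0},{"tx":20.3,"ty":0,"tz":0,"roll":0.003},{"tx":0,"ty":0,"tz":35,"roll":0},{"tx":0,"ty":0,"tz":35,"roll":0},{"tx":0,"ty":0,"tz":35,"roll":0},{"tx":0,"ty":0,"tz":25,"roll":0},{"tx":0,"ty":0,"tz":0,"roll":0},{"tx":0,"ty":0,"tz":0,"roll":0},{"tx":0,"ty":0,"tz":0,"roll":0},{"tx":0,"ty":0,"tz":0,"roll":0},{"tx":0,"ty":0,"tz":0,"roll":0}]'
python3 - <<'E'
from h import *
for i in range(2):
    im,d,K,E=shot("side"); o=ctrl.get_obs()
    print(o["tool_pos"].round(4) if hasattr(o["tool_pos"],"round") else o["tool_pos"],np.degrees(np.arctan2(*R.from_rotvec(o["tool_rot"]).as_matrix()[[1,0],0])))
cv2.imwrite("pics/c.png",cv2.resize(im[150:240,200:320,::-1],(800,600),interpolation=cv2.INTER_CUBIC))
E
```

```text
t: 8.38
tool_pos: [0.5038, 0.1146, 0.076]
tool_rot: [-0.492, 3.098, -0.001]
contact_force: [0.7, 0.8, -1.2]
opening: 0.0108
grip_force: 36.5
[0.5035 0.1146 0.0756] -161.93965155200843
[0.5031 0.1146 0.0751] -161.93730097301835
```

View pics/c.png

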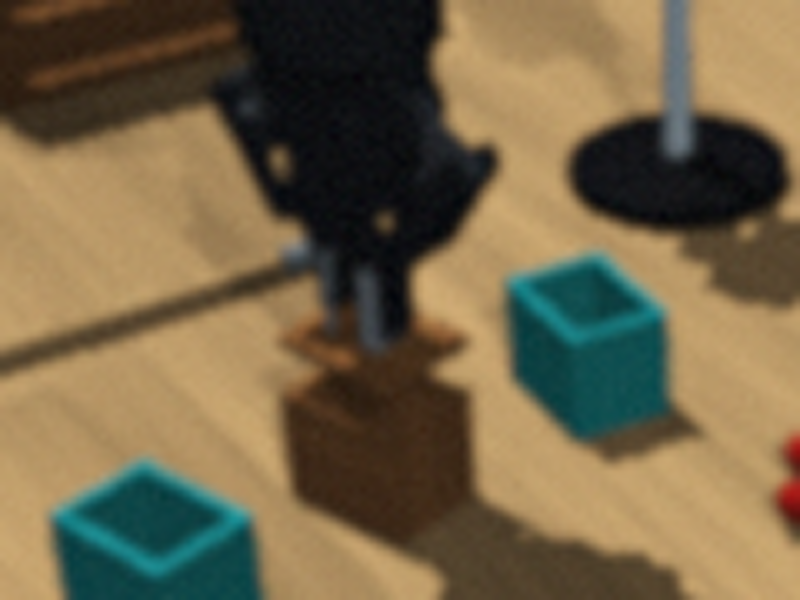

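The side view shows the lid held squarely just over the box rim, edges parallel to it, at about (375,345) in the crop. Lowering.

```bash
python3 -m handwheel '[{"tx":0,"ty":0,"tz":3,"roll":0},{"tx":0,"ty":0,"tz":3,"roll":0},{"tx":0,"ty":0,"tz":2,"roll":0},{"tx":0,"ty":0,"tz":2,"roll":0},{"tx":0,"ty":0,"tz":0,"roll":0},{"tx":0,"ty":0,"tz":0,"roll":0},{"tx":0,"ty":0,"tz":0,"roll":0},{"tx":0,"ty":0,"tz":0,"roll":0}]'
python3 -m handwheel '[{"tx":0,"ty":0,"tz":2,"roll":0},{"tx":0,"ty":0,"tz":2,"roll":0},{"tx":0,"ty":0,"tz":2,"roll":0},{"tx":0,"ty":0,"tz":0,"roll":0},{"tx":0,"ty":0,"tz":0,"roll":0},{"tx":0,"ty":0,"tz":0,"roll":0},{"tx":0,"ty":0,"tz":0,"roll":0}]'
```

```text
t: 9.15
tool_pos: [0.5019, 0.1145, 0.0634]
tool_rot: [-0.493, 3.103, -0.0]
contact_force: [0.4, 0.6, -1.5]
opening: 0.0111
grip_force: 36.5
t: 9.73
tool_pos: [0.5019, 0.1145, 0.0574]
tool_rot: [-0.493, 3.103, -0.0]
contact_force: [0.1, 0.4, -0.6]
opening: 0.011
grip_force: 36.5
```

```bash
python3 -m handwheel '[{"tx":0,"ty":0,"tz":1,"roll":0},{"tx":0,"ty":0,"tz":0.5,"roll":0},{"tx":0,"ty":0,"tz":0,"roll":0},{"tx":0,"ty":0,"tz":0,"roll":0},{"tx":0,"ty":0,"tz":0,"roll":0}]'
```

```text
t: 10.15
tool_pos: [0.5023, 0.1145, 0.0565]
tool_rot: [-0.493, 3.102, -0.0]
contact_force: [-2.7, -0.1, 5.4]
opening: 0.0111
grip_force: 37.2
```

```bash
python3 -m handwheel '[{"tx":0,"ty":0,"tz":-0.5,"roll":0},{"tx":0,"ty":0,"tz":0,"roll":0},{"tx":0,"ty":0,"tz":0,"roll":0},{"tx":0,"ty":0,"tz":0,"roll":0},{"tx":0,"ty":0,"tz":0,"roll":0},{"tx":0,"ty":0,"tz":-10,"roll":0},{"tx":0,"ty":0,"tz":-30,"roll":0},{"tx":0,"ty":0,"tz":-40,"roll":0},{"tx":0,"ty":0,"tz":-30,"roll":0},{"tx":0,"ty":0,"tz":0,"roll":0},{"tx":0,"ty":0,"tz":0,"roll":0}]' 50
python3 -m handwheel '[{"tx":0,"ty":0,"tz":0,"roll":0},{"tx":0,"ty":0,"tz":0,"roll":0},{"tx":0,"ty":0,"tz":0,"roll":0},{"tx":0,"ty":0,"tz":0,"roll":0}]' 85
cat > b2.py <<'E'
from h import *
im,d,K,E=shot("wrist"); o=ctrl.get_obs(); M=R.from_rotvec(o["tool_rot"]).as_matrix(); t=np.array(o["tool_pos"])
print(t.round(4),"yaw",np.degrees(np.arctan2(M[1,0],M[0,0])).round(2))
im,P=cloud("wrist"); hsv=cv2.cvtColor(im,cv2.COLOR_RGB2HSV);p=P.reshape(-1,3)
for n,lo,hi in(("plate",.051,.062),("bar",.067,.077)):
    r=(np.hypot(p[:,0]-.503,p[:,1]-.113)<.05)&(p[:,2]>lo)&(p[:,2]<hi)&(hsv[...,0].ravel()<30)&(hsv[...,1].ravel()>60)
    q=p[r]; m=cv2.minAreaRect((q[:,:2]*1000).astype(np.float32)); A=np.c_[q[:,:2]-q[:,:2].mean(0),np.ones(len(q))]; k=np.linalg.lstsq(A,q[:,2],rcond=None)[0]
    print(n,r.sum(),m,np.median(q[:,2]).round(4),"slope",k[:2].round(3),"tool off",(M.T@np.array([m[0][0]/1e3-t[0],m[0][1]/1e3-t[1],0])*1000).round(1))
cv2.imwrite("pics/d.png",im[:,:,::-1])
E
python3 b2.py
```

```text
t: 11.07
tool_pos: [0.5038, 0.1147, 0.1701]
tool_rot: [-0.492, 3.096, -0.001]
contact_force: [0.3, -0.5, -0.3]
opening: 0.0495
grip_force: 0.0
t: 11.4
tool_pos: [0.5009, 0.1144, 0.1647]
tool_rot: [0.493, -3.1, -0.0]
contact_force: [0.1, -0.7, -1.2]
opening: 0.0853
grip_force: 0.0
[0.5011 0.1144 0.165 ] yaw -161.94
plate 3616 ((503.3682556152344, 114.58840942382812), (46.96928787231445, 60.5446891784668), 18.534767150878906) 0.0564 slope [0.01  0.003] tool off [-2.2 -0.6 -0. ]
bar 625 ((503.5241394042969, 114.85302734375), (29.62370491027832, 11.967714309692383), 18.438386917114258) 0.0722 slope [ 0.028 -0.001] tool off [-2.4 -0.4 -0. ]
```

View pics/d.png

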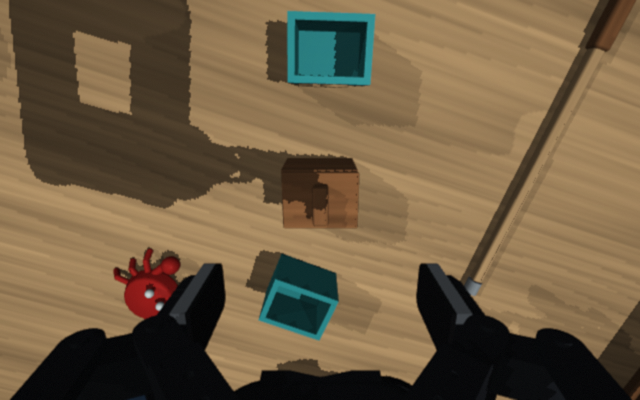

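The lid is fully down: bar top at 72 mm, plate top at 56 mm, square. Next, grasping the box across its length.

```bash
python3 -m handwheel '[{"tx":-2.2,"ty":-0.4,"tz":0,"roll":-0.005},{"tx":0,"ty":0,"tz":30,"roll":0},{"tx":0,"ty":0,"tz":35,"roll":0},{"tx":0,"ty":0,"tz":30,"roll":0},{"tx":0,"ty":0,"tz":20,"roll":0},{"tx":0,"ty":0,"tz":15,"roll":0},{"tx":0,"ty":0,"tz":10,"roll":0},{"tx":0,"ty":0,"tz":0,"roll":0},{"tx":0,"ty":0,"tz":0,"roll":0},{"tx":0,"ty":0,"tz":0,"roll":0},{"tx":0,"ty":0,"tz":0,"roll":0},{"tx":0,"ty":0,"tz":0,"roll":0}]'
```

```text
t: 12.45
tool_pos: [0.5052, 0.1149, 0.0278]
tool_rot: [-0.5, 3.099, -0.0]
contact_force: [0.7, -0.4, 0.7]
opening: 0.085
grip_force: 0.0
```

```bash
python3 -m handwheel '[{"tx":0,"ty":0,"tz":5,"roll":0},{"tx":0,"ty":0,"tz":5,"roll":0},{"tx":0,"ty":0,"tz":4,"roll":0},{"tx":0,"ty":0,"tz":3,"roll":0},{"tx":0,"ty":0,"tz":0,"roll":0},{"tx":0,"ty":0,"tz":0,"roll":0},{"tx":0,"ty":0,"tz":0,"roll":0},{"tx":0,"ty":0,"tz":0,"roll":0},{"tx":0,"ty":0,"tz":0,"roll":0}]'
```

```text
t: 13.2
tool_pos: [0.5043, 0.1148, 0.0095]
tool_rot: [-0.501, 3.101, -0.0]
contact_force: [-0.1, 0.3, -0.2]
opening: 0.0847
grip_force: 0.0
```

```bash
python3 -m handwheel '[{"tx":0,"ty":0,"tz":0,"roll":0},{"tx":0,"ty":0,"tz":0,"roll":0},{"tx":0,"ty":0,"tz":0,"roll":0},{"tx":0,"ty":0,"tz":0,"roll":0},{"tx":0,"ty":0,"tz":0,"roll":0},{"tx":0,"ty":0,"tz":0,"roll":0},{"tx":0,"ty":0,"tz":0,"roll":0},{"tx":0,"ty":0,"tz":0,"roll":0}]' 50 60
python3 -c "
from h import *
o=ctrl.get_obs();M=R.from_rotvec(o['tool_rot']).as_matrix();print(o['tool_pos'],M.round(4).tolist())"
```

```text
t: 13.87
tool_pos: [0.5045, 0.1148, 0.0097]
tool_rot: [-0.501, 3.101, -0.0]
contact_force: [0.5, 0.2, 3.1]
opening: 0.0596
grip_force: 65.6
[0.50449629 0.11480714 0.00967156] [[-0.9492, -0.3147, 0.0009], [-0.3147, 0.9492, 0.0], [-0.0009, -0.0003, -1.0]]
```

Gripped. Lift, then shift and turn to the view point.

```bash
python3 -m handwheel '[{"tx":0,"ty":0,"tz":-8,"roll":0},{"tx":0,"ty":0,"tz":-16,"roll":0},{"tx":0,"ty":0,"tz":-26,"roll":0},{"tx":0,"ty":0,"tz":-32,"roll":0},{"tx":0,"ty":0,"tz":-32,"roll":0},{"tx":0,"ty":0,"tz":-26,"roll":0},{"tx":0,"ty":0,"tz":-14,"roll":0},{"tx":0,"ty":0,"tz":-6,"roll":0},{"tx":0,"ty":0,"tz":0,"roll":0},{"tx":0,"ty":0,"tz":0,"roll":0}]'
python3 -m handwheel '[{"tx":-8,"ty":1.6,"tz":0,"roll":0},{"tx":-20,"ty":4,"tz":0,"roll":0},{"tx":-22,"ty":4.4,"tz":0,"roll":0},{"tx":-18,"ty":3.4,"tz":0,"roll":0},{"tx":-9.4,"ty":1.9,"tz":0,"roll":0},{"tx":0,"ty":0,"tz":0,"roll":-0.05},{"tx":0,"ty":0,"tz":0,"roll":-0.08},{"tx":0,"ty":0,"tz":0,"roll":-0.08},{"tx":0,"ty":0,"tz":0,"roll":-0.047},{"tx":0,"ty":0,"tz":0,"roll":0},{"tx":0,"ty":0,"tz":0,"roll":0},{"tx":0,"ty":0,"tz":0,"roll":0}]'
python3 -m handwheel '[{"tx":0,"ty":0,"tz":0,"roll":0},{"tx":0,"ty":0,"tz":0,"roll":0},{"tx":0,"ty":0,"tz":0,"roll":0},{"tx":0,"ty":0,"tz":0,"roll":0},{"tx":0,"ty":0,"tz":0,"roll":0},{"tx":0,"ty":0,"tz":0,"roll":0}]'
python3 - <<'E'
from h import *
for n in("wrist","side","scene"): shot(n)
o=ctrl.get_obs();M=R.from_rotvec(o['tool_rot']).as_matrix();t=np.array(o['tool_pos']);print(t.round(4),M.round(4).tolist())
print("box_mid",(t+M@np.array([.0013,0,-.0153])).round(4),"yaw",np.degrees(np.arctan2(-M[1,0],-M[0,0])))
S,P=cloud("side");W,Q=cloud("wrist");C,G=cloud("scene")
for n,X,im in(("side",P,S),("scene",G,C),("wrist",Q,W)):
    hsv=cv2.cvtColor(im,cv2.COLOR_RGB2HSV).reshape(-1,3); p=X.reshape(-1,3)
    k=(np.hypot(p[:,0]-.572,p[:,1]-.153)<.06)&(p[:,2]>.14)&(p[:,2]<.25)&(hsv[:,0]<30)&(hsv[:,1]>70)
    q=(p[k]-[.572,.153,.185])@np.array([[.8387,-.5446,0],[.5446,.8387,0],[0,0,1]])*1000
    print(n,k.sum(),np.percentile(q,[1,50,99],axis=0).round(1).tolist() if k.sum() else None)
def c(i,x,y,w,h): return cv2.resize(i[y:y+h,x:x+w,::-1],(400,300),interpolation=cv2.INTER_CUBIC)
cv2.imwrite("pics/e.png",np.vstack([np.hstack([c(S,220,90,120,90),c(C,340,170,120,90)]),np.hstack([c(W,0,0,640,400),c(S,0,0,640,400)])]))
E
```

```text
t: 14.7
tool_pos: [0.503, 0.1148, 0.1678]
tool_rot: [0.5, -3.099, -0.0]
contact_force: [-0.2, 0.9, -3.5]
opening: 0.0596
grip_force: 65.3
t: 15.7
tool_pos: [0.5723, 0.1537, 0.1684]
tool_rot: [0.892, -3.011, -0.0]
contact_force: [1.2, 0.3, -3.1]
opening: 0.0594
grip_force: 65.4
t: 16.2
tool_pos: [0.5727, 0.1537, 0.1694]
tool_rot: [-0.894, 3.012, -0.0]
contact_force: [0.3, 0.8, -2.8]
opening: 0.0595
grip_force: 65.4
[0.5727 0.1537 0.1693] [[-0.838, -0.5456, 0.0001], [-0.5456, 0.838, -0.0], [-0.0001, -0.0001, -1.0]]
box_mid [0.5716 0.153  0.1846] yaw 33.06606394021859
side 797 [[-26.7, -53.8, -25.6], [-21.8, -5.4, 16.9], [16.0, 49.2, 62.4]]
scene 539 [[-13.7, -41.1, -22.2], [18.8, -1.7, 25.2], [24.0, 54.0, 62.2]]
wrist 26975 [[-23.7, -29.8, -21.3], [-14.5, 0.1, 30.8], [17.4, 29.9, 47.9]]
```

View pics/e.png

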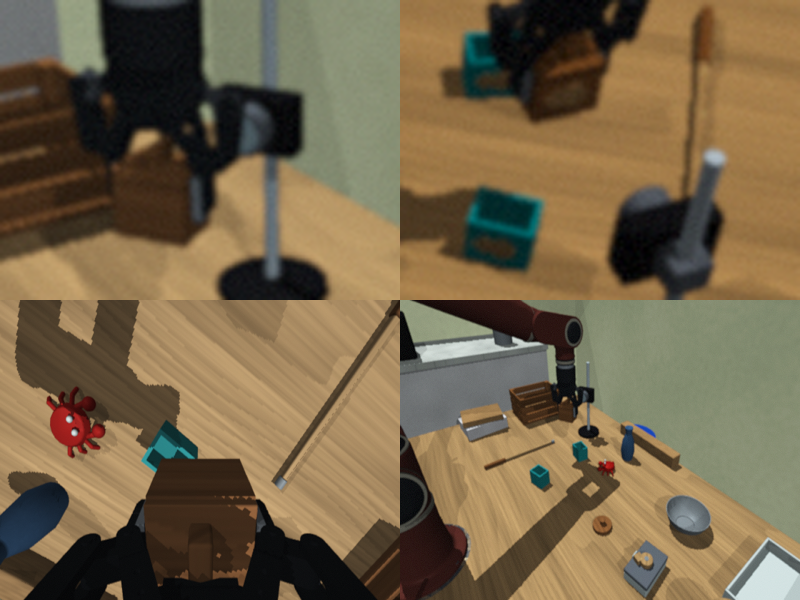

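The picture shows the closed box gripped at its ends, fish side toward the lens, and clear of the turquoise boxes. I'll check tilt from the same cloud, and hand in if it's good.

Run:
```python
from h import *
W,Q=cloud("wrist");p=Q.reshape(-1,3)
q=(p-[.572,.153,.185])@np.array([[.8387,-.5446,0],[.5446,.8387,0],[0,0,1]])*1000
def f(k,dep,a,b):
    s=q[k];A=np.c_[s[:,a],s[:,b],np.ones(len(s))];c=np.linalg.lstsq(A,s[:,dep],rcond=None)[0];print(k.sum(),np.degrees(c[:2]).round(2),np.median(s[:,dep]).round(2))
f((abs(q[:,0]+23)<2.5)&(abs(q[:,1])<26)&(q[:,2]>-20)&(q[:,2]<22),0,1,2)
f((abs(q[:,2]-31)<2.5)&(abs(q[:,1])<27)&(q[:,0]>-20)&(q[:,0]<20),2,0,1)
o=ctrl.get_obs();print(o["t"],o["tool_pos"],np.abs(o["dq"]).max())
```

```text
5480 [ 0.14 -0.05] -23.26
11651 [-0.1   0.05] 31.14
16.35 [0.57271908 0.15366591 0.16933697] 0.0013257075380926173
```

The box is upright and square to within 0.2°, at the right place and still.

```bash
python3 -c "
from station import ctrl
print(ctrl.finish_job())"
```

```text
the job is handed in; nothing more can be done
None
```

I put the lid fully down on the wooden box and let go, then picked the box up and held it still with the fish facing the lens; by my camera and pose readings it is within about 1 mm of the 15 cm view point and square to within 0.2°. I handed the job in after about 16 s, with no verdict shown.

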